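Rack the paint row in reverse

TASK

Move the four paint containers from their row of cork cups into the four-bay plywood tray, one to a bay and in reverse order: the one at the left end of the cups goes into the bay at the right end of the tray, and so on along the row (left and right as the robot sees them). Stand each one upright on the floor of its bay without dropping or toppling any, and leave the little model figure alone.

Things in the scene. Friction and masses are not known exactly. Their poses are not given: they have to be found in the camera images.
- jar_mid (a point): wide round jar, 40 mm across, 64 mm tall, white body with a full-width black screw lid (top 18 mm). About 70 g. The point is on its axis half-way up (32 mm above its underside); z up along its axis.
- square_mid (a point): square-section grey bottle, 36 x 36 mm body 50 mm tall, its faces square to this point's x and y axes, then a black round cap 24 mm across; 68 mm tall in all. Grip it across two opposite faces of the body. About 85 g. The point is on its axis half-way up (34 mm above its underside); z up along its axis.
- dropper_mid (a point): slim round white bottle, 28 mm across and straight up to 50 mm, then a narrow shoulder and a pointed black nozzle; 80 mm tall in all. About 35 g. The point is on its axis half-way up (40 mm above its underside); z up along its axis.
- tin_mid (a point): round bare-metal tin, 34 mm across (35 mm at the lid, from 60 mm up), with a bevelled top; 74 mm tall. About 60 g. The point is on its axis half-way up (37 mm above its underside); z up along its axis.
- cup_jar: the fixed shallow square cork cup in which the wide round jar stands at the start. 56 x 56 mm outside, 10 mm high, walls 3 mm, floor 3 mm thick, open on top. Origin: centre of its underside, which is on a fixed dark wooden strip 8 mm thick (so the cup rim is 18 mm and its floor 11 mm above the table). The four equal cups stand in a straight row 62 mm apart; y runs along the row to the robot's left, x across the row away from the robot.
- cup_square: the fixed shallow square cork cup in which the square bottle stands at the start. 56 x 56 mm outside, 10 mm high, walls 3 mm, floor 3 mm thick, open on top. Origin: centre of its underside, which is on a fixed dark wooden strip 8 mm thick (so the cup rim is 18 mm and its floor 11 mm above the table). The four equal cups stand in a straight row 62 mm apart; y runs along the row to the robot's left, x across the row away from the robot.
- cup_dropper: the fixed shallow square cork cup in which the slim dropper bottle stands at the start. 56 x 56 mm outside, 10 mm high, walls 3 mm, floor 3 mm thick, open on top. Origin: centre of its underside, which is on a fixed dark wooden strip 8 mm thick (so the cup rim is 18 mm and its floor 11 mm above the table). The four equal cups stand in a straight row 62 mm apart; y runs along the row to the robot's left, x across the row away from the robot.
- cup_tin: the fixed shallow square cork cup in which the round metal tin stands at the start. 56 x 56 mm outside, 10 mm high, walls 3 mm, floor 3 mm thick, open on top. Origin: centre of its underside, which is on a fixed dark wooden strip 8 mm thick (so the cup rim is 18 mm and its floor 11 mm above the table). The four equal cups stand in a straight row 62 mm apart; y runs along the row to the robot's left, x across the row away from the robot.
- tray: fixed plywood tray, 66 mm (x, away from the robot) by 252 mm (y, along its row of bays, to the robot's left), 12 mm high; floor and walls 4 mm thick. Three 4 mm dividers as high as the walls split it into four equal open-topped bays, each 58 mm square inside; bay centres at y = +93, +31, -31 and -93 mm and x = 0. Origin: centre of its underside, on the table. Empty at the start.
- figure_mid (a point): small grey model figure, loose, about 60 g, 56 mm tall on a round black base 40 mm across, standing beyond the racks; the point is on its axis 25 mm above its underside. To be left alone.
Things that resemble listed ones, but are neither listed nor needed, are in the scene too. Leave any yellow look-alike of the part that bears dropper_mid alone. Leave any green look-alike of the part that bears jar_mid alone.

How it is judged:
By the outcome, as a careful person would: the job done as asked, in the order asked, and still so for the second after the job is handed in, with the robot touching nothing.
It also fails if it takes over 120 s, if anything falls off the work surface, if the arm or the gripper's body presses on something with over 40 N, if the wrist force passes 120 N, or if a joint passes its speed limit or range.

ROBOT

A 6-joint arm with a two-finger parallel gripper is mounted at the origin on the work surface. World frame = base frame: x ahead of the robot, y to its left, z up, the work surface at z = 0. Lengths are in m, angles in rad, forces in N, time in s.
With the tool pointing down it reaches from about 0.25 to 0.85 m from the base axis. Payload 12.5 kg.
Tool frame: the origin (TCP) lies midway between the tips of the shut fingers; the grasp point (between the pads) lies 19 mm behind it (manip.grasp_offset is the z of the grasp point in the tool frame, in m); z points along the fingers, y is the line along which they close (so a half turn about z gives the same grasp; the last joint's range is limited). The gripper opens to 93 mm and grips with 3 to 60 N. Pads are 15 mm wide; open, the fingers measure 128 mm over their backs; the gripper's body (75 mm by 188 mm) begins 65 mm behind the grasp point.
Start: joints at [1.127, 0.351, 1.652, -0, 1.139, -0.085], TCP at [0.193, 0.515, 0.219] pointing down, gripper open.
Joint ranges: [-2.75, 2.75], [-0.79, 2.1], [0.01, 2.65], [-1.57, 4.71], [0.07, 3.14], [-2.87, 2.87]. Speed limits (rad/s): [2.22, 2.22, 2.79, 3.14, 3.14, 3.14].

INTERFACE

Orientations are given as [roll, pitch, yaw] about the fixed x, y, z axes, in that order (R = Rz(yaw) Ry(pitch) Rx(roll)).
In Python, from bench import sensors, imaging, sign_off, manip gives the robot as it stands. The module is installed in compiled form; this text tells all that it offers.
- The arm moves only by the tool arm_command, never from a script. Its argument "steps" is a list of rows, each an object with "linear": the shift along the tool's x, y, z in units of 0.5 m (1.0 is 0.5 m), a list of three; "rotation": the turn, a rotation vector about the tool's x, y, z in units of 45 degrees (1.0 is 45 degrees), a list of three; "grip": the opening, from -1 (shut) to 1 (fully open). In form: [{"linear": [tx, ty, tz], "rotation": [ax, ay, az], "grip": grip}, ...]. A call has 1 to 10 rows; each row is the pose to reach, as a shift and turn from the pose commanded when the call began, along the tool's axes at that moment; what a row does not reach only later rows make up. A row lasts 1/12 s, in which the tool goes at most 41.7 mm and 7.16 degrees, less where a joint would pass 70% of its speed; a pose out of reach is approached as far as the arm can. A call with a number of a shift or a turn outside -1 to 1 is refused whole. A call with a gripper value outside its range is refused whole. The fingers move at their own pace and stop on an object; "grip_force" is the grip in N (left out, the last holds). Time passes only in rows, so rows that repeat a pose let the fingers close. It gives the time, the measured TCP pose, the force, the opening and the grip force at its end, in the units of the state.
- sensors.get_state(): the state, without advancing time (a new reading comes with each control period).
- imaging.camera(name): name is "side" or "top"; returns the picture (480x640x3 uint8, red, green, blue); there is no depth.
- imaging.camera_params(name): a dict with "mtx" (3x3 intrinsics, pixels), "T" (4x4, takes a point from camera to world coordinates). Camera axes: x right, y up, looking along -z (the intrinsics and any distortion apply to the point x, -y, -z); pixel columns grow to the right and rows downward; lengths in m; the calibration is good to about 2 mm. A picture is of the moment at which its call begins. camera_params takes no time and is no camera call.
- sign_off(): hands the job in; it is judged then, once.
The state is a dict: "clock": time; "joint_positions": joint angles; "qd": joint speeds; "joint_efforts": joint torques, N m; "eef_pos": TCP position; "tool_rot": TCP orientation; "wrist_force": force on the tool from outside, world axes, zero at the start; "moment": the same for the moment, N m; "width": finger opening in m; "finger_force": force on a finger pad.
Only numpy, scipy, OpenCV 4.12 (cv2) and the standard library are available. Lean on these libraries where they do the work, as an engineer would, in place of code of your own. Each camera call takes 0.05 s, during which the arm holds its last target. There are 200 camera calls.

## Working session

There is one attempt and no reset: what is moved stays moved. The work goes in short steps, Python scripts to look and compute and a tool call to move; the robot and the scene stay as the last step left them, time stands still between calls to the robot, and variables do not carry over. Pictures are saved under pics/ and viewed, at most 14 in all, crops included, and the job is handed in when it is done.

Besides the shell and the picture viewer there is one more tool, called after "Request:" in YAML: its name, and indented under it one key for each argument. arm_command: Moves the arm, as the interface text tells. Shifts and turns lie within -1 to 1; 1 stands for 0.5 m of shift or 45 degrees of turn. Its arguments: {"type":"object","properties":{"steps":{"type":"array"},"grip_force":{"type":"number"}},"required":["steps"]}

```bash
mkdir -p pics
python3 - <<'E'
from bench import sensors, imaging, manip
import cv2
for n in("top","side"):
    im=imaging.camera(n); cv2.imwrite(f"pics/{n}0.png",im[:,:,::-1]); p=imaging.camera_params(n); print(n,p)
print(sensors.get_state(), manip.grasp_offset)
E
```

```text
top {'mtx': array([[476.70119464,   0.        , 317.76743064],
       [  0.        , 476.70119464, 237.86479269],
       [  0.        ,   0.        ,   1.        ]]), 'T': array([[-0.00302205,  0.99821927, -0.05957472,  0.54679092],
       [-0.99953384, -0.00120538,  0.03050641,  0.01550226],
       [ 0.03038028,  0.05963914,  0.99775759,  0.91312292],
       [ 0.        ,  0.        ,  0.        ,  1.        ]])}
side {'mtx': array([[434.23881791,   0.        , 319.68008564],
       [  0.        , 434.23881791, 238.26283552],
       [  0.        ,   0.        ,   1.        ]]), 'T': array([[ 0.89710504,  0.23651584, -0.37317932,  0.32880671],
       [-0.44134523,  0.44069313, -0.78166742, -0.60816293],
       [-0.02041917,  0.8659387 ,  0.49973316,  0.43684608],
       [ 0.        ,  0.        ,  0.        ,  1.        ]])}
{'clock': 0.1, 'joint_positions': array([ 1.12740699e+00,  3.51193762e-01,  1.65238327e+00, -4.74195026e-06,
        1.13912227e+00, -8.45865665e-02]), 'qd': array([ 0.00076371, -0.00179313, -0.00136749,  0.00147996, -0.00270369,
        0.00176503]), 'joint_efforts': array([ 1.40568745e-04, -4.98017371e+01, -2.85705382e+01,  7.00271968e-02,
        2.38755700e-02, -1.08458147e-05]), 'eef_pos': array([0.19296273, 0.5146871 , 0.21814022]), 'tool_rot': array([-3.14048960e+00, -8.92066221e-05,  2.78279182e+00]), 'wrist_force': array([0.73456897, 0.89601764, 0.67640493]), 'moment': array([-0.03978347,  0.02979297,  0.01848681]), 'finger_force': 0.0, 'width': 0.0928671483732868} -0.0188
```

View pics/top0.png

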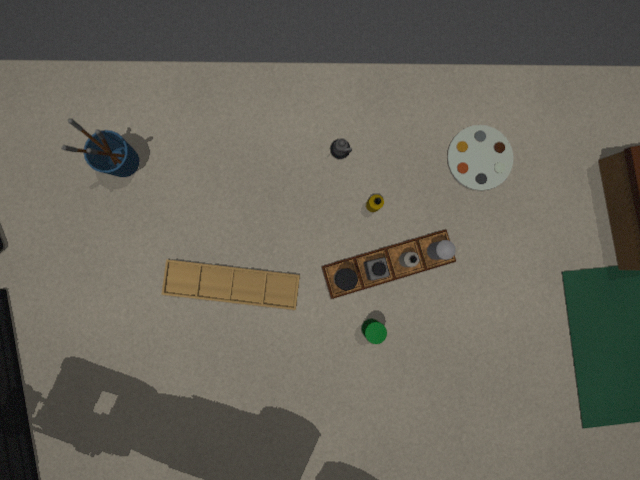

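View pics/side0.png

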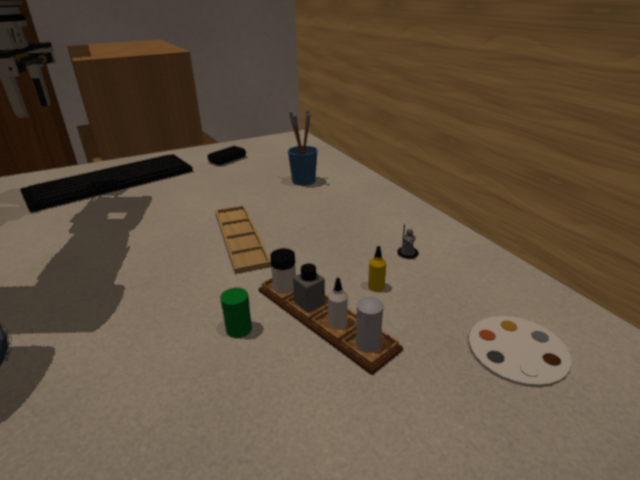

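Top view: the tray is at about (232,284). The strip of cups runs from jar (346,279) through square (377,269) and dropper (411,260) to tin (444,248). The look-alikes are the yellow dropper at (376,203) and the green jar at (375,332). The figure is at (341,148). The side view agrees: jar (283,270), square (309,288), dropper (338,305), tin (369,325). The black-lid/white jar, grey bottle, white dropper and metal tin in the cups match the descriptions, and the green and yellow ones stand outside the cups. I'll confirm this in one crop.

```bash
cat > h.py <<'E'
import numpy as np, cv2
from bench import sensors, imaging, manip
def ray(n,uv):
    p=imaging.camera_params(n); K=p["mtx"]; T=p["T"]
    u,v=uv; d=np.array([(u-K[0,2])/K[0,0],-(v-K[1,2])/K[1,1],-1.]); return T[:3,3],T[:3,:3]@d
def onz(n,uv,z):
    o,d=ray(n,uv); return (o+d*(z-o[2])/d[2])[:2]
def proj(n,P):
    p=imaging.camera_params(n); q=np.linalg.inv(p["T"])@np.append(P,1); K=p["mtx"]
    return np.array([K[0,2]-K[0,0]*q[0]/q[2],K[1,2]+K[1,1]*q[1]/q[2]])
E
python3 - <<'E'
from h import *
t=cv2.imread("pics/top0.png"); s=cv2.imread("pics/side0.png")
a=cv2.resize(t[215:315,155:475],None,fx=2.5,fy=2.5,interpolation=cv2.INTER_CUBIC)
b=cv2.resize(s[235:375,205:405],None,fx=2.4,fy=2.4,interpolation=cv2.INTER_CUBIC)
c=np.zeros((250+336,800,3),np.uint8); c[:250]=a; c[250:,:480]=b
cv2.imwrite("pics/crop1.png",c)
hsv=cv2.cvtColor(t,cv2.COLOR_BGR2HSV)
for uv in [(180,280),(232,262),(330,270),(350,284),(375,268),(140,300),(300,330),(411,262),(444,250),(427,245),(325,268),(430,262)]: print(uv,hsv[uv[1],uv[0]])
E
```

```text
(180, 280) [ 19 114 147]
(232, 262) [ 22  35 130]
(330, 270) [ 15 150 119]
(350, 284) [163  45  40]
(375, 268) [135  15  35]
(140, 300) [ 20  40 135]
(300, 330) [ 21  38 135]
(411, 262) [35 26 58]
(444, 250) [  0   0 125]
(427, 245) [ 15 140 133]
(325, 268) [ 14 101 104]
(430, 262) [ 16 132  95]
```

View pics/crop1.png

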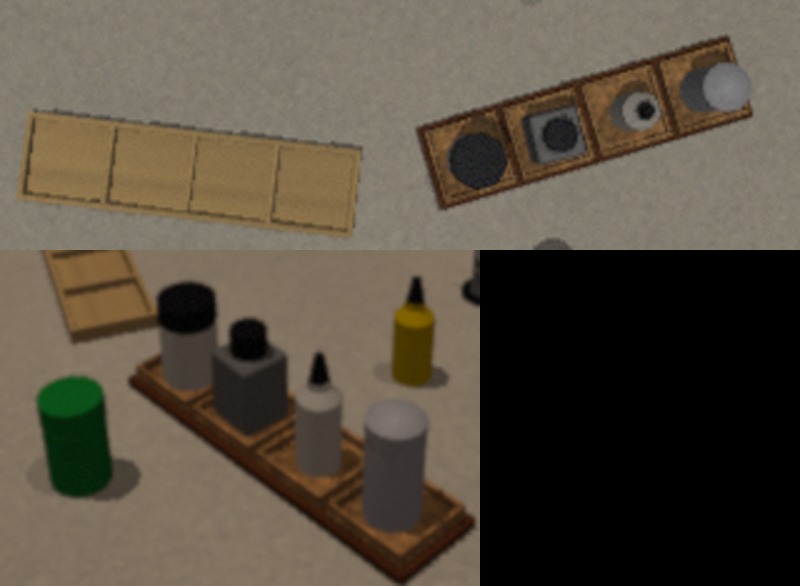

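The crop confirms it: black-lidded white jar, grey square bottle, white dropper and silver tin stand in the cups. The green jar and yellow dropper stand outside them. Now I'll measure.

```bash
cat > meas.py <<'E'
from h import *
t=cv2.imread("pics/top0.png"); s=cv2.imread("pics/side0.png")
hsv=cv2.cvtColor(t,cv2.COLOR_BGR2HSV)
def box(m,x0,y0,x1,y1):
    r=np.zeros_like(m); r[y0:y1,x0:x1]=m[y0:y1,x0:x1]
    c=max(cv2.findContours(r,cv2.RETR_EXTERNAL,cv2.CHAIN_APPROX_NONE)[0],key=cv2.contourArea); return c
def rect(c,z,f=0):
    W=np.array([onz("top",p,z) for p in c[:,0].astype(float)],np.float32)*1000
    (cx,cy),wh,a=cv2.minAreaRect(W); 
    b=cv2.boxPoints(((cx,cy),wh,a)); e=max([b[1]-b[0],b[2]-b[1]],key=np.linalg.norm); e=e*np.sign(e[1])
    return (cx,cy),wh,np.degrees(np.arctan2(-e[0],e[1]))
sat=((hsv[:,:,1]>75)).astype(np.uint8)
print("tray",rect(box(sat,150,250,312,320),.012))
print("strip",rect(box(sat,318,222,465,305),.010))
g=hsv[:,:,2]; 
for n,win,z,th in(("jar",(326,262,362,296),.075,50),("cap",(366,260,390,279),.079,50),("noz",(408,250,420,266),.085,45)):
    c=box((g<th).astype(np.uint8),*win); uv,r=cv2.minEnclosingCircle(c); M=cv2.moments(c); print(n,uv,r,cv2.contourArea(c),onz("top",(M['m10']/M['m00'],M['m01']/M['m00']),z)*1000)
c=box(((hsv[:,:,1]<22)&(g>40)&(g<70)).astype(np.uint8),360,255,395,285); print("sq body",cv2.minAreaRect(c))
b=box(((hsv[:,:,1]<25)&(g>95)).astype(np.uint8),428,236,460,262); print("tin",cv2.minEnclosingCircle(b),cv2.fitEllipse(b))
print("tin xy",onz("top",cv2.minEnclosingCircle(b)[0],.083)*1000)
w=box(((hsv[:,:,1]<60)&(g>75)).astype(np.uint8),400,248,422,272); print("drop",cv2.minEnclosingCircle(w),onz("top",cv2.minEnclosingCircle(w)[0],.061)*1000)
E
python3 meas.py
```

```text
tray ((513.7845458984375, 151.62335205078125), (252.46090698242188, 66.8258285522461), np.float32(-6.80691))
strip ((551.9636840820312, -147.10357666015625), (64.8004379272461, 249.77377319335938), np.float32(16.299175))
jar (345.8131408691406, 278.9208679199219) 11.502134323120117 364.5 [524.87651709 -59.05876512]
cap (378.5909118652344, 268.5) 7.049217700958252 134.0 [ 542.70837137 -116.53350526]
noz (412.9705810546875, 258.6764831542969) 3.0467443466186523 21.5 [ 559.78995016 -175.90173289]
sq body ((385.25006103515625, 266.2500305175781), (4.949747085571289, 1.4142134189605713), 45.0)
tin ((445.8333435058594, 249.5), 9.501551628112793) ((445.6865539550781, 249.3950958251953), (17.54277992248535, 18.29149055480957), 71.7704086303711)
tin xy [ 575.60377437 -234.94731825]
drop ((410.48114013671875, 260.2735900878906), 8.6486234664917) [ 557.1250087  -177.12706296]
```

```bash
cat >> h.py <<'E'
from scipy.spatial.transform import Rotation as Ro
def go(x,y,z,yaw):
    s=sensors.get_state(); R=Ro.from_euler("xyz",s["tool_rot"])
    T=Ro.from_euler("xyz",[np.pi,0,np.radians(yaw)])
    return np.round(R.inv().apply(np.array([x,y,z])-s["eef_pos"])/.5,3), np.round(np.degrees((R.inv()*T).as_rotvec())/45,3)
E
python3 - <<'E'
from meas import *
m=((hsv[:,:,1]<70)&(g<110)).astype(np.uint8)
m=cv2.morphologyEx(m,cv2.MORPH_OPEN,np.ones((5,5),np.uint8))
c=box(m,360,254,394,286); print(cv2.boundingRect(c),rect(c,.061))
hull=cv2.convexHull(c)[:,0]; print(hull.tolist())
print(go(.5249,-.0585,.20,106.3))
E
```

```text
tray ((513.7845458984375, 151.62335205078125), (252.46090698242188, 66.8258285522461), np.float32(-6.80691))
strip ((551.9636840820312, -147.10357666015625), (64.8004379272461, 249.77377319335938), np.float32(16.299175))
jar (345.8131408691406, 278.9208679199219) 11.502134323120117 364.5 [524.87651709 -59.05876512]
cap (378.5909118652344, 268.5) 7.049217700958252 134.0 [ 542.70837137 -116.53350526]
noz (412.9705810546875, 258.6764831542969) 3.0467443466186523 21.5 [ 559.78995016 -175.90173289]
sq body ((385.25006103515625, 266.2500305175781), (4.949747085571289, 1.4142134189605713), 45.0)
tin ((445.8333435058594, 249.5), 9.501551628112793) ((445.6865539550781, 249.3950958251953), (17.54277992248535, 18.29149055480957), 71.7704086303711)
tin xy [ 575.60377437 -234.94731825]
drop ((410.48114013671875, 260.2735900878906), 8.6486234664917) [ 557.1250087  -177.12706296]
(365, 258, 24, 22) ((542.28662109375, -115.30375671386719), (35.536399841308594, 39.789390563964844), np.float32(13.617785))
[[385, 258], [388, 270], [388, 276], [376, 279], [369, 279], [368, 278], [367, 276], [366, 273], [365, 269], [365, 262], [367, 261], [378, 258]]
(array([-1.024, -0.84 ,  0.037]), array([-1.000e-03,  1.000e-03,  1.181e+00]))
```

Request:
arm_command:
  steps:
    - {"linear": [-0.6, -0.49, 0.02], "rotation": [0, 0, 0.8], "grip": 0.5}
    - {"linear": [-0.6, -0.49, 0.02], "rotation": [0, 0, 0.8], "grip": 0.5}
    - {"linear": [-0.6, -0.49, 0.02], "rotation": [0, 0, 0.8], "grip": 0.5}
    - {"linear": [-0.6, -0.49, 0.02], "rotation": [0, 0, 0.8], "grip": 0.5}
    - {"linear": [-0.6, -0.49, 0.02], "rotation": [0, 0, 0.8], "grip": 0.5}
    - {"linear": [-0.6, -0.49, 0.02], "rotation": [0, 0, 0.8], "grip": 0.5}
    - {"linear": [-0.6, -0.49, 0.02], "rotation": [0, 0, 0.8], "grip": 0.5}
    - {"linear": [-0.6, -0.49, 0.02], "rotation": [0, 0, 0.8], "grip": 0.5}
    - {"linear": [-0.6, -0.49, 0.02], "rotation": [0, 0, 0.8], "grip": 0.5}
    - {"linear": [-0.6, -0.49, 0.02], "rotation": [0, 0, 0.8], "grip": 0.5}

```text
clock: 0.93
eef_pos: [0.3896, 0.1765, 0.2085]
tool_rot: [-3.141, 0.001, 2.152]
wrist_force: [-0.8, 1.5, 0.8]
width: 0.0695
finger_force: 0.0
```

```bash
python3 -c "
from h import *
print(go(.5249,-.0585,.16,106.3))"
```

```text
(array([-0.541, -0.032,  0.097]), array([-0.   ,  0.001,  0.377]))
```

Request:
arm_command:
  steps:
    - {"linear": [-0.54, -0.032, 0.097], "rotation": [0, 0, 0.377], "grip": 0.5}
    - {"linear": [-0.54, -0.032, 0.097], "rotation": [0, 0, 0.377], "grip": 0.5}
    - {"linear": [-0.54, -0.032, 0.097], "rotation": [0, 0, 0.377], "grip": 0.5}
    - {"linear": [-0.54, -0.032, 0.097], "rotation": [0, 0, 0.377], "grip": 0.5}
    - {"linear": [-0.54, -0.032, 0.097], "rotation": [0, 0, 0.377], "grip": 0.5}
    - {"linear": [-0.54, -0.032, 0.097], "rotation": [0, 0, 0.377], "grip": 0.5}
    - {"linear": [-0.54, -0.032, 0.097], "rotation": [0, 0, 0.377], "grip": 0.5}
    - {"linear": [-0.54, -0.032, 0.097], "rotation": [0, 0, 0.377], "grip": 0.5}
    - {"linear": [-0.54, -0.032, 0.097], "rotation": [0, 0, 0.377], "grip": 0.5}
    - {"linear": [-0.54, -0.032, 0.097], "rotation": [0, 0, 0.377], "grip": 0.5}

```text
clock: 1.77
eef_pos: [0.5229, -0.0534, 0.1599]
tool_rot: [-3.141, -0.001, 1.858]
wrist_force: [-0.1, -0.0, -0.5]
width: 0.0696
finger_force: 0.0
```

```bash
python3 -c "
from h import *
print(go(.5249,-.0585,.0245,106.3)); s=sensors.get_state(); print(s['eef_pos'],s['tool_rot'])
p=s['eef_pos']; 
for n in('top','side'):
    cv2.imwrite(f'pics/{n}1.png',imaging.camera(n)[:,:,::-1]); print(proj(n,p))
a=cv2.imread('pics/side1.png')[150:400,180:480]; cv2.imwrite('pics/c2.png',cv2.resize(a,None,fx=2,fy=2))"
```

```text
(array([-0.011,  0.001,  0.271]), array([-0.001, -0.001,  0.004]))
[ 0.5228812  -0.05339057  0.15993804] [-3.14086446e+00 -5.40771642e-04  1.85833992e+00]
[346.95295903 281.406617  ]
[275.82397007 204.16756118]
```

View pics/c2.png

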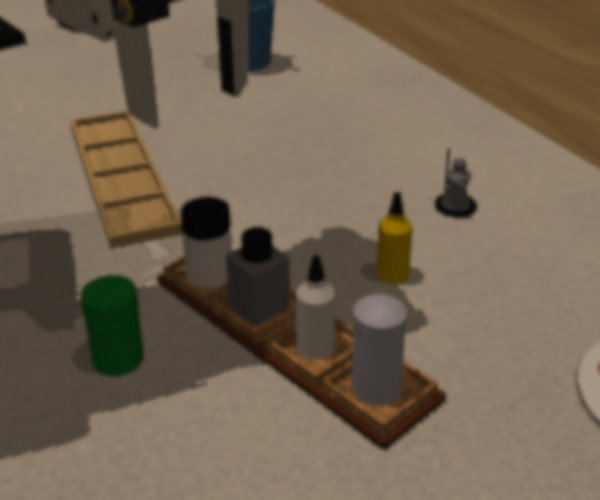

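The side crop shows the open fingers over the jar. Their midpoint is at full-image (276,205) against a predicted (276,204), so the calibration is good. I'll descend and grip.

Request:
arm_command:
  steps:
    - {"linear": [-0.011, 0.001, 0.06], "rotation": [0, 0, 0], "grip": 0.5}
    - {"linear": [-0.011, 0.001, 0.13], "rotation": [0, 0, 0], "grip": 0.5}
    - {"linear": [-0.011, 0.001, 0.19], "rotation": [0, 0, 0], "grip": 0.5}
    - {"linear": [-0.011, 0.001, 0.23], "rotation": [0, 0, 0], "grip": 0.5}
    - {"linear": [-0.011, 0.001, 0.26], "rotation": [0, 0, 0], "grip": 0.5}
    - {"linear": [-0.011, 0.001, 0.271], "rotation": [0, 0, 0], "grip": 0.5}
    - {"linear": [-0.011, 0.001, 0.271], "rotation": [0, 0, 0], "grip": 0.5}
    - {"linear": [-0.011, 0.001, 0.271], "rotation": [0, 0, 0], "grip": 0.5}

```text
clock: 2.53
eef_pos: [0.5258, -0.0586, 0.0254]
tool_rot: [3.141, 0.0, 1.859]
wrist_force: [-1.2, -0.5, 0.2]
width: 0.0697
finger_force: 0.0
```

Request:
arm_command:
  steps:
    - {"linear": [0, 0, 0], "rotation": [0, 0, 0], "grip": 0.1}
    - {"linear": [0, 0, 0], "rotation": [0, 0, 0], "grip": 0}
    - {"linear": [0, 0, 0], "rotation": [0, 0, 0], "grip": -0.1}
    - {"linear": [0, 0, 0], "rotation": [0, 0, 0], "grip": -0.2}
    - {"linear": [0, 0, 0], "rotation": [0, 0, 0], "grip": -0.4}
    - {"linear": [0, 0, 0], "rotation": [0, 0, 0], "grip": -0.4}
    - {"linear": [0, 0, 0], "rotation": [0, 0, 0], "grip": -0.4}
    - {"linear": [0, 0, 0], "rotation": [0, 0, 0], "grip": -0.4}
  grip_force: 12

```text
clock: 3.2
eef_pos: [0.5256, -0.0591, 0.0249]
tool_rot: [3.141, 0.0, 1.858]
wrist_force: [-0.9, -0.8, 5.4]
width: 0.0396
finger_force: 12.0
```

Request:
arm_command:
  steps:
    - {"linear": [0, 0, -0.02], "rotation": [0, 0, 0], "grip": -0.4}
    - {"linear": [0, 0, -0.06], "rotation": [0, 0, 0], "grip": -0.4}
    - {"linear": [0, 0, -0.11], "rotation": [0, 0, 0], "grip": -0.4}
    - {"linear": [0, 0, -0.17], "rotation": [0, 0, 0], "grip": -0.4}
    - {"linear": [0, 0, -0.22], "rotation": [0, 0, 0], "grip": -0.4}
    - {"linear": [0, 0, -0.25], "rotation": [0, 0, 0], "grip": -0.4}
    - {"linear": [0, 0, -0.25], "rotation": [0, 0, 0], "grip": -0.4}
    - {"linear": [0, 0, -0.25], "rotation": [0, 0, 0], "grip": -0.4}

```text
clock: 3.87
eef_pos: [0.5255, -0.0591, 0.1502]
tool_rot: [3.141, 0.001, 1.858]
wrist_force: [-1.0, -0.5, -0.9]
width: 0.0395
finger_force: 12.0
```

```bash
cat >> h.py <<'E'
a=np.radians(-6.8); C=np.array([.5138,.1516])
def bay(y): return C+y*np.array([-np.sin(a),np.cos(a)])
E
python3 -c "
from h import *
for y in(-.093,-.031,.031,.093): print(bay(y))
print(go(*bay(-.093),.14,83.2)); s=sensors.get_state(); print(s['eef_pos'],s['width'])"
```

```text
[0.50278843 0.05925421]
[0.51012948 0.12081807]
[0.51747052 0.18238193]
[0.52481157 0.24394579]
(array([0.24 , 0.023, 0.02 ]), array([0.002, 0.   , 0.517]))
[ 0.52553444 -0.05905384  0.15015632] 0.03950141673263843
```

Request:
arm_command:
  steps:
    - {"linear": [0.02, 0.002, 0.0], "rotation": [0, 0, 0.05], "grip": -0.4}
    - {"linear": [0.06, 0.006, 0.0], "rotation": [0, 0, 0.13], "grip": -0.4}
    - {"linear": [0.11, 0.011, 0.01], "rotation": [0, 0, 0.24], "grip": -0.4}
    - {"linear": [0.16, 0.015, 0.01], "rotation": [0, 0, 0.35], "grip": -0.4}
    - {"linear": [0.2, 0.02, 0.02], "rotation": [0, 0, 0.44], "grip": -0.4}
    - {"linear": [0.23, 0.022, 0.02], "rotation": [0, 0, 0.5], "grip": -0.4}
    - {"linear": [0.24, 0.023, 0.02], "rotation": [0, 0, 0.517], "grip": -0.4}
    - {"linear": [0.24, 0.023, 0.02], "rotation": [0, 0, 0.517], "grip": -0.4}
    - {"linear": [0.24, 0.023, 0.02], "rotation": [0, 0, 0.517], "grip": -0.4}
    - {"linear": [0.24, 0.023, 0.02], "rotation": [0, 0, 0.517], "grip": -0.4}

```text
clock: 4.7
eef_pos: [0.5026, 0.0585, 0.1394]
tool_rot: [-3.141, 0.0, 1.453]
wrist_force: [0.0, -0.6, -0.2]
width: 0.0395
finger_force: 12.0
```

```bash
python3 -c "
from h import *
print(go(*bay(-.093),.0185,83.2)); s=sensors.get_state(); print(s['eef_pos'],s['width'])"
```

```text
(array([0.002, 0.   , 0.242]), array([-0.   ,  0.   ,  0.001]))
[0.50256133 0.05854439 0.13937638] 0.039545580019509696
```

Request:
arm_command:
  steps:
    - {"linear": [0.002, 0, 0.03], "rotation": [0, 0, 0], "grip": -0.4}
    - {"linear": [0.002, 0, 0.08], "rotation": [0, 0, 0], "grip": -0.4}
    - {"linear": [0.002, 0, 0.14], "rotation": [0, 0, 0], "grip": -0.4}
    - {"linear": [0.002, 0, 0.19], "rotation": [0, 0, 0], "grip": -0.4}
    - {"linear": [0.002, 0, 0.22], "rotation": [0, 0, 0], "grip": -0.4}
    - {"linear": [0.002, 0, 0.234], "rotation": [0, 0, 0], "grip": -0.4}
    - {"linear": [0.002, 0, 0.239], "rotation": [0, 0, 0], "grip": -0.4}
    - {"linear": [0.002, 0, 0.241], "rotation": [0, 0, 0], "grip": -0.4}
    - {"linear": [0.002, 0, 0.242], "rotation": [0, 0, 0], "grip": -0.4}
    - {"linear": [0.002, 0, 0.242], "rotation": [0, 0, 0], "grip": -0.4}

```text
clock: 5.53
eef_pos: [0.5032, 0.0602, 0.0195]
tool_rot: [3.14, -0.0, 1.452]
wrist_force: [-0.0, -0.9, -0.5]
width: 0.0398
finger_force: 12.0
```

Request:
arm_command:
  steps:
    - {"linear": [0, 0, 0.001], "rotation": [0, 0, 0], "grip": -0.4}
    - {"linear": [0, 0, 0.001], "rotation": [0, 0, 0], "grip": -0.4}
    - {"linear": [0, 0, 0.001], "rotation": [0, 0, 0], "grip": -0.4}

```text
clock: 5.78
eef_pos: [0.5028, 0.0603, 0.0185]
tool_rot: [3.141, -0.0, 1.452]
wrist_force: [0.1, 0.1, -0.8]
width: 0.0394
finger_force: 12.0
```

Request:
arm_command:
  steps:
    - {"linear": [0, 0, 0.001], "rotation": [0, 0, 0], "grip": -0.4}
    - {"linear": [0, 0, 0.002], "rotation": [0, 0, 0], "grip": -0.4}
    - {"linear": [0, 0, 0.002], "rotation": [0, 0, 0], "grip": -0.4}
    - {"linear": [0, 0, 0.002], "rotation": [0, 0, 0], "grip": -0.4}

```text
clock: 6.12
eef_pos: [0.5027, 0.0604, 0.0178]
tool_rot: [3.141, -0.0, 1.452]
wrist_force: [-3.2, -0.6, 11.1]
width: 0.0395
finger_force: 12.0
```

Contact with the bay floor. I'll release and rise.

Request:
arm_command:
  steps:
    - {"linear": [0, 0, 0], "rotation": [0, 0, 0], "grip": 0.0}
    - {"linear": [0, 0, 0], "rotation": [0, 0, 0], "grip": 0.2}
    - {"linear": [0, 0, 0], "rotation": [0, 0, 0], "grip": 0.4}
    - {"linear": [0, 0, 0], "rotation": [0, 0, 0], "grip": 0.4}
    - {"linear": [0, 0, -0.05], "rotation": [0, 0, 0], "grip": 0.4}
    - {"linear": [0, 0, -0.12], "rotation": [0, 0, 0], "grip": 0.4}
    - {"linear": [0, 0, -0.19], "rotation": [0, 0, 0], "grip": 0.4}
    - {"linear": [0, 0, -0.25], "rotation": [0, 0, 0], "grip": 0.4}
    - {"linear": [0, 0, -0.25], "rotation": [0, 0, 0], "grip": 0.4}
    - {"linear": [0, 0, -0.25], "rotation": [0, 0, 0], "grip": 0.4}

```text
clock: 6.95
eef_pos: [0.5032, 0.0603, 0.1432]
tool_rot: [3.139, -0.0, 1.452]
wrist_force: [-0.6, -0.0, -0.8]
width: 0.0649
finger_force: 0.0
```

```bash
python3 -c "
from h import *
print(go(.5425,-.1163,.14,104)); s=sensors.get_state(); print(s['eef_pos'],s['width'])
cv2.imwrite('pics/s2.png',imaging.camera('side')[:,:,::-1])
a=cv2.imread('pics/s2.png')[150:400,180:480]; cv2.imwrite('pics/c3.png',cv2.resize(a,None,fx=2,fy=2))"
```

```text
(array([-0.342,  0.12 ,  0.007]), array([ 0.004,  0.   , -0.462]))
[0.50321744 0.0603361  0.1432325 ] 0.06493113082806866
```

View pics/c3.png

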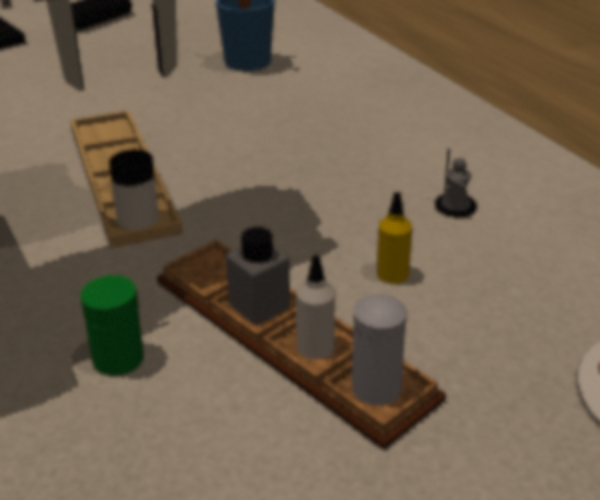

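The jar stands upright in the right-end bay, at about (135,190) in the crop. Next is the square bottle.

Request:
arm_command:
  steps:
    - {"linear": [-0.08, 0.028, 0.0], "rotation": [0, 0, -0.11], "grip": 0.5}
    - {"linear": [-0.16, 0.056, 0.0], "rotation": [0, 0, -0.22], "grip": 0.5}
    - {"linear": [-0.24, 0.084, 0.0], "rotation": [0, 0, -0.33], "grip": 0.5}
    - {"linear": [-0.31, 0.109, 0.0], "rotation": [0, 0, -0.42], "grip": 0.5}
    - {"linear": [-0.342, 0.12, 0.007], "rotation": [0.002, 0, -0.462], "grip": 0.5}
    - {"linear": [-0.342, 0.12, 0.007], "rotation": [0.002, 0, -0.462], "grip": 0.5}
    - {"linear": [-0.342, 0.12, 0.007], "rotation": [0.002, 0, -0.462], "grip": 0.5}
    - {"linear": [-0.342, 0.12, 0.007], "rotation": [0.002, 0, -0.462], "grip": 0.5}

```text
clock: 7.67
eef_pos: [0.5411, -0.1156, 0.1375]
tool_rot: [-3.138, -0.002, 1.814]
wrist_force: [0.2, 0.1, 0.2]
width: 0.0694
finger_force: 0.0
```

```bash
python3 -c "
from h import *
print(go(.5425,-.1163,.0245,104)); s=sensors.get_state(); print(s['eef_pos'],s['width'])"
```

```text
(array([-0.002,  0.003,  0.226]), array([-0.004, -0.002, -0.001]))
[ 0.54114716 -0.11561966  0.1374552 ] 0.06942377440872272
```

Request:
arm_command:
  steps:
    - {"linear": [-0.002, 0.002, 0.04], "rotation": [-0.002, 0, 0], "grip": 0.5}
    - {"linear": [-0.002, 0.002, 0.1], "rotation": [-0.002, 0, 0], "grip": 0.5}
    - {"linear": [-0.002, 0.002, 0.16], "rotation": [-0.002, 0, 0], "grip": 0.5}
    - {"linear": [-0.002, 0.002, 0.2], "rotation": [-0.002, 0, 0], "grip": 0.5}
    - {"linear": [-0.002, 0.002, 0.22], "rotation": [-0.002, 0, 0], "grip": 0.5}
    - {"linear": [-0.002, 0.002, 0.226], "rotation": [-0.002, 0, 0], "grip": 0.5}
    - {"linear": [-0.002, 0.002, 0.226], "rotation": [-0.002, 0, 0], "grip": 0.5}
    - {"linear": [-0.002, 0.002, 0.226], "rotation": [-0.002, 0, 0], "grip": 0.5}

```text
clock: 8.33
eef_pos: [0.5436, -0.1171, 0.0267]
tool_rot: [3.14, 0.0, 1.816]
wrist_force: [0.5, -0.3, 0.3]
width: 0.07
finger_force: 0.0
```

Request:
arm_command:
  steps:
    - {"linear": [0, 0, 0], "rotation": [0, 0, 0], "grip": 0.1}
    - {"linear": [0, 0, 0], "rotation": [0, 0, 0], "grip": 0}
    - {"linear": [0, 0, 0], "rotation": [0, 0, 0], "grip": -0.1}
    - {"linear": [0, 0, 0], "rotation": [0, 0, 0], "grip": -0.2}
    - {"linear": [0, 0, 0], "rotation": [0, 0, 0], "grip": -0.3}
    - {"linear": [0, 0, 0], "rotation": [0, 0, 0], "grip": -0.5}
    - {"linear": [0, 0, 0], "rotation": [0, 0, 0], "grip": -0.5}
    - {"linear": [0, 0, 0], "rotation": [0, 0, 0], "grip": -0.5}

```text
clock: 9.0
eef_pos: [0.5431, -0.1174, 0.0258]
tool_rot: [3.141, -0.0, 1.815]
wrist_force: [-0.8, 0.1, 3.2]
width: 0.0359
finger_force: 12.0
```

Request:
arm_command:
  steps:
    - {"linear": [0, 0, -0.02], "rotation": [0, 0, 0], "grip": -0.5}
    - {"linear": [0, 0, -0.06], "rotation": [0, 0, 0], "grip": -0.5}
    - {"linear": [0, 0, -0.11], "rotation": [0, 0, 0], "grip": -0.5}
    - {"linear": [0, 0, -0.17], "rotation": [0, 0, 0], "grip": -0.5}
    - {"linear": [0, 0, -0.22], "rotation": [0, 0, 0], "grip": -0.5}
    - {"linear": [0, 0, -0.25], "rotation": [0, 0, 0], "grip": -0.5}
    - {"linear": [0, 0, -0.25], "rotation": [0, 0, 0], "grip": -0.5}
    - {"linear": [0, 0, -0.25], "rotation": [0, 0, 0], "grip": -0.5}

```text
clock: 9.67
eef_pos: [0.5431, -0.1174, 0.1511]
tool_rot: [3.14, 0.0, 1.815]
wrist_force: [-0.5, 0.4, -1.6]
width: 0.0357
finger_force: 12.0
```

```bash
python3 -c "
from h import *
print(go(*bay(-.031),.14,83.2)); s=sensors.get_state(); print(s['eef_pos'],s['width'])"
```

```text
(array([0.478, 0.051, 0.022]), array([0.001, 0.   , 0.462]))
[ 0.54306227 -0.11738358  0.15110083] 0.035696192853397146
```

Request:
arm_command:
  steps:
    - {"linear": [0.03, 0.003, 0.0], "rotation": [0, 0, 0.03], "grip": -0.5}
    - {"linear": [0.09, 0.01, 0.0], "rotation": [0, 0, 0.09], "grip": -0.5}
    - {"linear": [0.16, 0.017, 0.01], "rotation": [0, 0, 0.16], "grip": -0.5}
    - {"linear": [0.23, 0.024, 0.01], "rotation": [0, 0, 0.23], "grip": -0.5}
    - {"linear": [0.3, 0.032, 0.02], "rotation": [0, 0, 0.3], "grip": -0.5}
    - {"linear": [0.37, 0.04, 0.02], "rotation": [0, 0, 0.37], "grip": -0.5}
    - {"linear": [0.43, 0.046, 0.022], "rotation": [0, 0, 0.42], "grip": -0.5}
    - {"linear": [0.465, 0.05, 0.022], "rotation": [0, 0, 0.45], "grip": -0.5}
    - {"linear": [0.478, 0.051, 0.022], "rotation": [0, 0, 0.462], "grip": -0.5}
    - {"linear": [0.478, 0.051, 0.022], "rotation": [0, 0, 0.462], "grip": -0.5}

```text
clock: 10.5
eef_pos: [0.5091, 0.1215, 0.1386]
tool_rot: [-3.14, 0.0, 1.454]
wrist_force: [-0.4, -1.2, -1.6]
width: 0.0358
finger_force: 12.0
```

Request:
arm_command:
  steps:
    - {"linear": [0, 0, 0], "rotation": [0, 0, 0], "grip": -0.5}
    - {"linear": [0, 0, 0], "rotation": [0, 0, 0], "grip": -0.5}
    - {"linear": [0, 0, 0], "rotation": [0, 0, 0], "grip": -0.5}

```text
clock: 10.75
eef_pos: [0.51, 0.1196, 0.1395]
tool_rot: [-3.141, -0.0, 1.451]
wrist_force: [0.1, 0.7, -0.8]
width: 0.0357
finger_force: 12.0
```

```bash
python3 -c "
from h import *
print(go(*bay(-.031),.0195,83.2)); s=sensors.get_state(); print(s['eef_pos'],s['width'])"
```

```text
(array([ 0.002, -0.   ,  0.24 ]), array([-0.   , -0.   , -0.001]))
[0.51002824 0.11958944 0.13949649] 0.03574818466368041
```

Request:
arm_command:
  steps:
    - {"linear": [0.002, 0, 0.03], "rotation": [0, 0, 0], "grip": -0.5}
    - {"linear": [0.002, 0, 0.08], "rotation": [0, 0, 0], "grip": -0.5}
    - {"linear": [0.002, 0, 0.14], "rotation": [0, 0, 0], "grip": -0.5}
    - {"linear": [0.002, 0, 0.19], "rotation": [0, 0, 0], "grip": -0.5}
    - {"linear": [0.002, 0, 0.22], "rotation": [0, 0, 0], "grip": -0.5}
    - {"linear": [0.002, 0, 0.233], "rotation": [0, 0, 0], "grip": -0.5}
    - {"linear": [0.002, 0, 0.237], "rotation": [0, 0, 0], "grip": -0.5}
    - {"linear": [0.002, 0, 0.239], "rotation": [0, 0, 0], "grip": -0.5}
    - {"linear": [0.002, 0, 0.24], "rotation": [0, 0, 0], "grip": -0.5}
    - {"linear": [0.002, 0, 0.24], "rotation": [0, 0, 0], "grip": -0.5}

```text
clock: 11.58
eef_pos: [0.5106, 0.1217, 0.0206]
tool_rot: [3.14, -0.001, 1.452]
wrist_force: [0.4, 1.1, -0.3]
width: 0.0359
finger_force: 12.0
```

Request:
arm_command:
  steps:
    - {"linear": [0, 0, 0.001], "rotation": [0, 0, 0], "grip": -0.5}
    - {"linear": [0, 0, 0.002], "rotation": [0, 0, 0], "grip": -0.5}
    - {"linear": [0, 0, 0.002], "rotation": [0, 0, 0], "grip": -0.5}
    - {"linear": [0, 0, 0.002], "rotation": [0, 0, 0], "grip": -0.5}

```text
clock: 11.92
eef_pos: [0.5101, 0.1218, 0.0189]
tool_rot: [3.141, -0.0, 1.452]
wrist_force: [-0.2, 0.4, -0.7]
width: 0.0359
finger_force: 12.0
```

Request:
arm_command:
  steps:
    - {"linear": [0, 0, 0.001], "rotation": [0, 0, 0], "grip": -0.5}
    - {"linear": [0, 0, 0.001], "rotation": [0, 0, 0], "grip": -0.5}
    - {"linear": [0, 0, 0.001], "rotation": [0, 0, 0], "grip": -0.5}

```text
clock: 12.17
eef_pos: [0.5101, 0.1218, 0.0188]
tool_rot: [3.141, -0.0, 1.452]
wrist_force: [-2.7, -1.2, 7.3]
width: 0.036
finger_force: 12.0
```

Request:
arm_command:
  steps:
    - {"linear": [0, 0, 0], "rotation": [0, 0, 0], "grip": 0.0}
    - {"linear": [0, 0, 0], "rotation": [0, 0, 0], "grip": 0.2}
    - {"linear": [0, 0, 0], "rotation": [0, 0, 0], "grip": 0.4}
    - {"linear": [0, 0, 0], "rotation": [0, 0, 0], "grip": 0.4}
    - {"linear": [0, 0, -0.05], "rotation": [0, 0, 0], "grip": 0.4}
    - {"linear": [0, 0, -0.12], "rotation": [0, 0, 0], "grip": 0.4}
    - {"linear": [0, 0, -0.19], "rotation": [0, 0, 0], "grip": 0.4}
    - {"linear": [0, 0, -0.25], "rotation": [0, 0, 0], "grip": 0.4}
    - {"linear": [0, 0, -0.25], "rotation": [0, 0, 0], "grip": 0.4}
    - {"linear": [0, 0, -0.25], "rotation": [0, 0, 0], "grip": 0.4}

```text
clock: 13.0
eef_pos: [0.5107, 0.1218, 0.1444]
tool_rot: [3.139, -0.001, 1.452]
wrist_force: [0.5, -0.5, -0.4]
width: 0.0655
finger_force: 0.0
```

```bash
python3 -c "
from h import *
print(go(.5590,-.1765,.15,106.3)); s=sensors.get_state(); print(s['eef_pos'],s['width'])"
```

```text
(array([-0.581,  0.167, -0.011]), array([ 0.004, -0.001, -0.513]))
[0.51067045 0.12181433 0.14437296] 0.06549871072794318
```

Request:
arm_command:
  steps:
    - {"linear": [-0.07, 0.02, -0.01], "rotation": [0, 0, -0.06], "grip": 0.5}
    - {"linear": [-0.15, 0.043, -0.01], "rotation": [0, 0, -0.13], "grip": 0.5}
    - {"linear": [-0.23, 0.066, -0.01], "rotation": [0, 0, -0.2], "grip": 0.5}
    - {"linear": [-0.31, 0.089, -0.01], "rotation": [0, 0, -0.27], "grip": 0.5}
    - {"linear": [-0.39, 0.112, -0.01], "rotation": [0, 0, -0.34], "grip": 0.5}
    - {"linear": [-0.47, 0.135, -0.01], "rotation": [0, 0, -0.41], "grip": 0.5}
    - {"linear": [-0.54, 0.155, -0.01], "rotation": [0, 0, -0.48], "grip": 0.5}
    - {"linear": [-0.581, 0.167, -0.01], "rotation": [0, 0, -0.513], "grip": 0.5}
    - {"linear": [-0.581, 0.167, -0.01], "rotation": [0, 0, -0.513], "grip": 0.5}
    - {"linear": [-0.581, 0.167, -0.01], "rotation": [0, 0, -0.513], "grip": 0.5}

```text
clock: 13.83
eef_pos: [0.5577, -0.177, 0.1462]
tool_rot: [-3.139, -0.002, 1.853]
wrist_force: [-0.3, 0.4, -0.1]
width: 0.0699
finger_force: 0.0
```

Request:
arm_command:
  steps:
    - {"linear": [0, 0, 0], "rotation": [0, 0, 0], "grip": 0.4}
    - {"linear": [0, 0, 0], "rotation": [0, 0, 0], "grip": 0.4}
    - {"linear": [0, 0, 0], "rotation": [0, 0, 0], "grip": 0.4}

```text
clock: 14.08
eef_pos: [0.5585, -0.1754, 0.1479]
tool_rot: [-3.141, -0.001, 1.856]
wrist_force: [0.3, 0.6, -0.7]
width: 0.0652
finger_force: 0.0
```

```bash
python3 -c "
from h import *
print(go(.5590,-.1765,.0245,106.3)); s=sensors.get_state(); print(s['eef_pos'],s['width'])
cv2.imwrite('pics/s3.png',imaging.camera('side')[:,:,::-1])
a=cv2.imread('pics/s3.png')[150:400,180:480]; cv2.imwrite('pics/c4.png',cv2.resize(a,None,fx=2,fy=2))"
```

```text
(array([-0.003,  0.001,  0.247]), array([-0.   , -0.001,  0.001]))
[ 0.55846269 -0.17540355  0.14785724] 0.06518633566760423
```

View pics/c4.png

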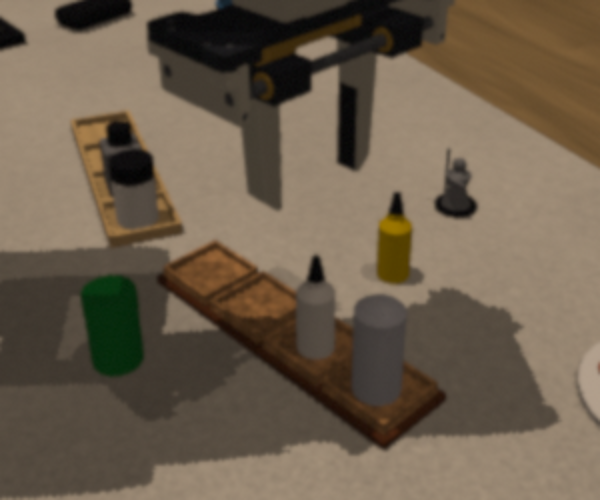

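Square and jar stand upright in the two right bays, and the fingers straddle the white dropper, clear of the yellow one at crop (395,240). I'll descend, grip and lift.

Request:
arm_command:
  steps:
    - {"linear": [-0.003, 0.001, 0.04], "rotation": [0, 0, 0], "grip": 0.4}
    - {"linear": [-0.003, 0.001, 0.1], "rotation": [0, 0, 0], "grip": 0.4}
    - {"linear": [-0.003, 0.001, 0.16], "rotation": [0, 0, 0], "grip": 0.4}
    - {"linear": [-0.003, 0.001, 0.21], "rotation": [0, 0, 0], "grip": 0.4}
    - {"linear": [-0.003, 0.001, 0.24], "rotation": [0, 0, 0], "grip": 0.4}
    - {"linear": [-0.003, 0.001, 0.248], "rotation": [0, 0, 0], "grip": 0.4}
    - {"linear": [-0.003, 0.001, 0.248], "rotation": [0, 0, 0], "grip": 0.4}
    - {"linear": [-0.003, 0.001, 0.248], "rotation": [0, 0, 0], "grip": 0.4}

```text
clock: 14.8
eef_pos: [0.56, -0.1778, 0.025]
tool_rot: [3.141, 0.0, 1.856]
wrist_force: [0.1, -0.9, 0.6]
width: 0.0651
finger_force: 0.0
```

Request:
arm_command:
  steps:
    - {"linear": [0, 0, 0], "rotation": [0, 0, 0], "grip": 0.1}
    - {"linear": [0, 0, 0], "rotation": [0, 0, 0], "grip": -0.1}
    - {"linear": [0, 0, 0], "rotation": [0, 0, 0], "grip": -0.2}
    - {"linear": [0, 0, 0], "rotation": [0, 0, 0], "grip": -0.3}
    - {"linear": [0, 0, 0], "rotation": [0, 0, 0], "grip": -0.4}
    - {"linear": [0, 0, 0], "rotation": [0, 0, 0], "grip": -0.5}
    - {"linear": [0, 0, 0], "rotation": [0, 0, 0], "grip": -0.6}
    - {"linear": [0, 0, 0], "rotation": [0, 0, 0], "grip": -0.6}
    - {"linear": [0, 0, 0], "rotation": [0, 0, 0], "grip": -0.6}
  grip_force: 8

```text
clock: 15.55
eef_pos: [0.5596, -0.178, 0.0243]
tool_rot: [3.141, -0.0, 1.855]
wrist_force: [-0.4, 0.1, 1.9]
width: 0.0274
finger_force: 8.0
```

Request:
arm_command:
  steps:
    - {"linear": [0, 0, -0.02], "rotation": [0, 0, 0], "grip": -0.6}
    - {"linear": [0, 0, -0.06], "rotation": [0, 0, 0], "grip": -0.6}
    - {"linear": [0, 0, -0.11], "rotation": [0, 0, 0], "grip": -0.6}
    - {"linear": [0, 0, -0.17], "rotation": [0, 0, 0], "grip": -0.6}
    - {"linear": [0, 0, -0.22], "rotation": [0, 0, 0], "grip": -0.6}
    - {"linear": [0, 0, -0.25], "rotation": [0, 0, 0], "grip": -0.6}
    - {"linear": [0, 0, -0.25], "rotation": [0, 0, 0], "grip": -0.6}
    - {"linear": [0, 0, -0.25], "rotation": [0, 0, 0], "grip": -0.6}

```text
clock: 16.22
eef_pos: [0.5596, -0.178, 0.1497]
tool_rot: [3.141, 0.001, 1.855]
wrist_force: [0.3, 0.4, -0.8]
width: 0.0275
finger_force: 8.0
```

```bash
python3 -c "
from h import *
print(go(*bay(.031),.14,83.2)); s=sensors.get_state(); print(s['eef_pos'],s['width'])"
```

```text
(array([0.715, 0.121, 0.019]), array([0.001, 0.   , 0.513]))
[ 0.55959771 -0.17797124  0.14973398] 0.027480266703114747
```

Request:
arm_command:
  steps:
    - {"linear": [0.03, 0.005, 0.0], "rotation": [0, 0, 0.02], "grip": -0.6}
    - {"linear": [0.1, 0.017, 0.0], "rotation": [0, 0, 0.07], "grip": -0.6}
    - {"linear": [0.18, 0.03, 0.0], "rotation": [0, 0, 0.13], "grip": -0.6}
    - {"linear": [0.26, 0.044, 0.0], "rotation": [0, 0, 0.19], "grip": -0.6}
    - {"linear": [0.34, 0.058, 0.0], "rotation": [0, 0, 0.25], "grip": -0.6}
    - {"linear": [0.42, 0.071, 0.0], "rotation": [0, 0, 0.31], "grip": -0.6}
    - {"linear": [0.5, 0.085, 0.01], "rotation": [0, 0, 0.37], "grip": -0.6}
    - {"linear": [0.58, 0.098, 0.01], "rotation": [0, 0, 0.43], "grip": -0.6}
    - {"linear": [0.65, 0.11, 0.019], "rotation": [0, 0, 0.48], "grip": -0.6}
    - {"linear": [0.7, 0.118, 0.019], "rotation": [0, 0, 0.513], "grip": -0.6}

```text
clock: 17.05
eef_pos: [0.5161, 0.1771, 0.1377]
tool_rot: [-3.138, 0.001, 1.452]
wrist_force: [0.1, 1.4, -0.8]
width: 0.0277
finger_force: 8.0
```

Request:
arm_command:
  steps:
    - {"linear": [0.014, 0, 0], "rotation": [0, 0, 0], "grip": -0.6}
    - {"linear": [0.014, 0, 0], "rotation": [0, 0, 0], "grip": -0.6}
    - {"linear": [0.014, 0, 0], "rotation": [0, 0, 0], "grip": -0.6}
    - {"linear": [0.014, 0, 0], "rotation": [0, 0, 0], "grip": -0.6}

```text
clock: 17.38
eef_pos: [0.5187, 0.1802, 0.1393]
tool_rot: [-3.141, 0.0, 1.452]
wrist_force: [0.4, -0.0, 0.1]
width: 0.0273
finger_force: 8.0
```

```bash
python3 -c "
from h import *
print(go(*bay(.031),.018,83.2)); s=sensors.get_state(); print(s['eef_pos'],s['width'])"
```

```text
(array([ 0.004, -0.003,  0.243]), array([-0.001,  0.   , -0.   ]))
[0.51874023 0.18021658 0.13925717] 0.027254153017040532
```

Request:
arm_command:
  steps:
    - {"linear": [0.003, -0.002, 0.03], "rotation": [0, 0, 0], "grip": -0.6}
    - {"linear": [0.003, -0.002, 0.08], "rotation": [0, 0, 0], "grip": -0.6}
    - {"linear": [0.003, -0.002, 0.14], "rotation": [0, 0, 0], "grip": -0.6}
    - {"linear": [0.003, -0.002, 0.19], "rotation": [0, 0, 0], "grip": -0.6}
    - {"linear": [0.003, -0.002, 0.22], "rotation": [0, 0, 0], "grip": -0.6}
    - {"linear": [0.003, -0.002, 0.234], "rotation": [0, 0, 0], "grip": -0.6}
    - {"linear": [0.003, -0.002, 0.239], "rotation": [0, 0, 0], "grip": -0.6}
    - {"linear": [0.003, -0.002, 0.241], "rotation": [0, 0, 0], "grip": -0.6}
    - {"linear": [0.003, -0.002, 0.242], "rotation": [0, 0, 0], "grip": -0.6}
    - {"linear": [0.003, -0.002, 0.242], "rotation": [0, 0, 0], "grip": -0.6}

```text
clock: 18.22
eef_pos: [0.5186, 0.1831, 0.0197]
tool_rot: [3.14, -0.001, 1.452]
wrist_force: [0.5, 0.7, -1.0]
width: 0.0278
finger_force: 8.0
```

Request:
arm_command:
  steps:
    - {"linear": [0, 0, 0.001], "rotation": [0, 0, 0], "grip": -0.6}
    - {"linear": [0, 0, 0.002], "rotation": [0, 0, 0], "grip": -0.6}
    - {"linear": [0, 0, 0.002], "rotation": [0, 0, 0], "grip": -0.6}
    - {"linear": [0, 0, 0.002], "rotation": [0, 0, 0], "grip": -0.6}

```text
clock: 18.55
eef_pos: [0.518, 0.1832, 0.0179]
tool_rot: [3.141, -0.0, 1.452]
wrist_force: [-0.2, -0.4, -0.5]
width: 0.0276
finger_force: 8.0
```

Request:
arm_command:
  steps:
    - {"linear": [0, 0, 0.001], "rotation": [0, 0, 0], "grip": -0.6}
    - {"linear": [0, 0, 0.002], "rotation": [0, 0, 0], "grip": -0.6}
    - {"linear": [0, 0, 0.002], "rotation": [0, 0, 0], "grip": -0.6}
    - {"linear": [0, 0, 0.002], "rotation": [0, 0, 0], "grip": -0.6}

```text
clock: 18.88
eef_pos: [0.518, 0.1832, 0.0172]
tool_rot: [3.141, -0.0, 1.452]
wrist_force: [-1.5, -0.8, 6.7]
width: 0.0276
finger_force: 8.0
```

Contact again. I'll release, rise and head for the tin.

Request:
arm_command:
  steps:
    - {"linear": [0, 0, 0], "rotation": [0, 0, 0], "grip": -0.3}
    - {"linear": [0, 0, 0], "rotation": [0, 0, 0], "grip": 0.0}
    - {"linear": [0, 0, 0], "rotation": [0, 0, 0], "grip": 0.3}
    - {"linear": [0, 0, 0], "rotation": [0, 0, 0], "grip": 0.4}
    - {"linear": [0, 0, -0.05], "rotation": [0, 0, 0], "grip": 0.4}
    - {"linear": [0, 0, -0.12], "rotation": [0, 0, 0], "grip": 0.4}
    - {"linear": [0, 0, -0.19], "rotation": [0, 0, 0], "grip": 0.4}
    - {"linear": [0, 0, -0.25], "rotation": [0, 0, 0], "grip": 0.4}
    - {"linear": [0, 0, -0.25], "rotation": [0, 0, 0], "grip": 0.4}
    - {"linear": [0, 0, -0.25], "rotation": [0, 0, 0], "grip": 0.4}

```text
clock: 19.72
eef_pos: [0.5186, 0.1833, 0.1431]
tool_rot: [3.139, -0.001, 1.452]
wrist_force: [0.0, 0.1, -0.1]
width: 0.0652
finger_force: 0.0
```

```bash
python3 -c "
from h import *
print(go(.5760,-.2350,.15,106.3)); s=sensors.get_state(); print(s['eef_pos'],s['width'])"
```

```text
(array([-0.817,  0.213, -0.014]), array([ 0.004, -0.001, -0.513]))
[0.51861362 0.18331013 0.14306145] 0.065191887958334
```

Request:
arm_command:
  steps:
    - {"linear": [-0.06, 0.016, -0.01], "rotation": [0, 0, -0.05], "grip": 0.4}
    - {"linear": [-0.14, 0.037, -0.01], "rotation": [0, 0, -0.1], "grip": 0.4}
    - {"linear": [-0.22, 0.057, -0.01], "rotation": [0, 0, -0.15], "grip": 0.4}
    - {"linear": [-0.3, 0.078, -0.01], "rotation": [0, 0, -0.2], "grip": 0.4}
    - {"linear": [-0.38, 0.099, -0.01], "rotation": [0, 0, -0.25], "grip": 0.4}
    - {"linear": [-0.46, 0.12, -0.01], "rotation": [0, 0, -0.3], "grip": 0.4}
    - {"linear": [-0.54, 0.141, -0.01], "rotation": [0, 0, -0.35], "grip": 0.4}
    - {"linear": [-0.62, 0.162, -0.01], "rotation": [0, 0, -0.41], "grip": 0.4}
    - {"linear": [-0.69, 0.18, -0.01], "rotation": [0, 0, -0.46], "grip": 0.4}
    - {"linear": [-0.75, 0.196, -0.01], "rotation": [0, 0, -0.513], "grip": 0.4}

```text
clock: 20.55
eef_pos: [0.5701, -0.2032, 0.1447]
tool_rot: [-3.14, -0.002, 1.856]
wrist_force: [0.5, 0.9, 0.7]
width: 0.0649
finger_force: 0.0
```

```bash
python3 -c "
from h import *
print(go(.5760,-.2350,.15,106.3)); s=sensors.get_state(); print(s['eef_pos'],s['width'])"
```

```text
(array([-0.064, -0.007, -0.011]), array([-0.002, -0.002,  0.001]))
[ 0.57009682 -0.2032388   0.14473994] 0.06487044175911887
```

Request:
arm_command:
  steps:
    - {"linear": [-0.04, -0.005, 0], "rotation": [0, 0, 0], "grip": 0.4}
    - {"linear": [-0.06, -0.007, 0], "rotation": [0, 0, 0], "grip": 0.4}
    - {"linear": [-0.064, -0.007, 0], "rotation": [0, 0, 0], "grip": 0.4}
    - {"linear": [-0.064, -0.007, 0], "rotation": [0, 0, 0], "grip": 0.4}
    - {"linear": [-0.064, -0.007, 0], "rotation": [0, 0, 0], "grip": 0.4}

```text
clock: 20.97
eef_pos: [0.5763, -0.2312, 0.146]
tool_rot: [-3.141, -0.001, 1.856]
wrist_force: [0.1, -0.2, 0.8]
width: 0.0652
finger_force: 0.0
```

```bash
python3 -c "
from h import *
print(go(.5760,-.2350,.0245,106.3)); s=sensors.get_state(); print(s['eef_pos'],s['width'])
cv2.imwrite('pics/s4.png',imaging.camera('side')[:,:,::-1])
a=cv2.imread('pics/s4.png')[150:400,180:480]; cv2.imwrite('pics/c5.png',cv2.resize(a,None,fx=2,fy=2))"
```

```text
(array([-0.007, -0.003,  0.243]), array([-0.001, -0.002,  0.001]))
[ 0.57629575 -0.2312022   0.14604165] 0.06518463157246134
```

View pics/c5.png

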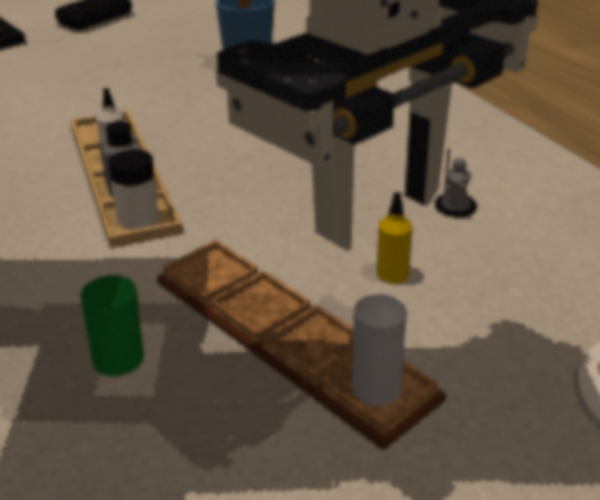

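The dropper stands upright in the third bay, at about (108,110) in the crop. The fingers are over the tin, so I'll take it.

Request:
arm_command:
  steps:
    - {"linear": [-0.005, -0.002, 0.04], "rotation": [0, 0, 0], "grip": 0.4}
    - {"linear": [-0.005, -0.002, 0.1], "rotation": [0, 0, 0], "grip": 0.4}
    - {"linear": [-0.005, -0.002, 0.16], "rotation": [0, 0, 0], "grip": 0.4}
    - {"linear": [-0.005, -0.002, 0.21], "rotation": [0, 0, 0], "grip": 0.4}
    - {"linear": [-0.005, -0.002, 0.235], "rotation": [0, 0, 0], "grip": 0.4}
    - {"linear": [-0.005, -0.002, 0.243], "rotation": [0, 0, 0], "grip": 0.4}
    - {"linear": [-0.005, -0.002, 0.243], "rotation": [0, 0, 0], "grip": 0.4}
    - {"linear": [-0.005, -0.002, 0.243], "rotation": [0, 0, 0], "grip": 0.4}

```text
clock: 21.68
eef_pos: [0.5771, -0.2352, 0.0265]
tool_rot: [3.14, 0.001, 1.856]
wrist_force: [0.4, 1.0, 1.3]
width: 0.065
finger_force: 0.0
```

Request:
arm_command:
  steps:
    - {"linear": [0, 0, 0], "rotation": [0, 0, 0], "grip": 0.1}
    - {"linear": [0, 0, 0], "rotation": [0, 0, 0], "grip": 0}
    - {"linear": [0, 0, 0], "rotation": [0, 0, 0], "grip": -0.1}
    - {"linear": [0, 0, 0], "rotation": [0, 0, 0], "grip": -0.2}
    - {"linear": [0, 0, 0], "rotation": [0, 0, 0], "grip": -0.3}
    - {"linear": [0, 0, 0], "rotation": [0, 0, 0], "grip": -0.5}
    - {"linear": [0, 0, 0], "rotation": [0, 0, 0], "grip": -0.5}
    - {"linear": [0, 0, 0], "rotation": [0, 0, 0], "grip": -0.5}
  grip_force: 12

```text
clock: 22.35
eef_pos: [0.5764, -0.2353, 0.0253]
tool_rot: [3.141, -0.0, 1.855]
wrist_force: [0.1, -0.8, 1.6]
width: 0.0348
finger_force: 12.0
```

Request:
arm_command:
  steps:
    - {"linear": [0, 0, -0.02], "rotation": [0, 0, 0], "grip": -0.5}
    - {"linear": [0, 0, -0.06], "rotation": [0, 0, 0], "grip": -0.5}
    - {"linear": [0, 0, -0.11], "rotation": [0, 0, 0], "grip": -0.5}
    - {"linear": [0, 0, -0.17], "rotation": [0, 0, 0], "grip": -0.5}
    - {"linear": [0, 0, -0.22], "rotation": [0, 0, 0], "grip": -0.5}
    - {"linear": [0, 0, -0.25], "rotation": [0, 0, 0], "grip": -0.5}
    - {"linear": [0, 0, -0.25], "rotation": [0, 0, 0], "grip": -0.5}
    - {"linear": [0, 0, -0.25], "rotation": [0, 0, 0], "grip": -0.5}

```text
clock: 23.02
eef_pos: [0.5763, -0.2353, 0.1506]
tool_rot: [3.141, 0.0, 1.855]
wrist_force: [-0.9, -0.3, -1.1]
width: 0.0344
finger_force: 12.0
```

```bash
python3 -c "
from h import *
print(go(*bay(.093),.145,83.2)); s=sensors.get_state(); print(s['eef_pos'],s['width'])"
```

```text
(array([0.949, 0.17 , 0.011]), array([0.001, 0.   , 0.513]))
[ 0.5763007  -0.23526516  0.15061406] 0.03436444485702124
```

Request:
arm_command:
  steps:
    - {"linear": [0.03, 0.005, 0], "rotation": [0, 0, 0.02], "grip": -0.5}
    - {"linear": [0.1, 0.018, 0], "rotation": [0, 0, 0.06], "grip": -0.5}
    - {"linear": [0.18, 0.032, 0], "rotation": [0, 0, 0.1], "grip": -0.5}
    - {"linear": [0.26, 0.047, 0], "rotation": [0, 0, 0.15], "grip": -0.5}
    - {"linear": [0.34, 0.061, 0], "rotation": [0, 0, 0.19], "grip": -0.5}
    - {"linear": [0.42, 0.075, 0], "rotation": [0, 0, 0.24], "grip": -0.5}
    - {"linear": [0.5, 0.09, 0], "rotation": [0, 0, 0.28], "grip": -0.5}
    - {"linear": [0.58, 0.104, 0], "rotation": [0, 0, 0.33], "grip": -0.5}
    - {"linear": [0.66, 0.118, 0], "rotation": [0, 0, 0.38], "grip": -0.5}
    - {"linear": [0.72, 0.129, 0], "rotation": [0, 0, 0.42], "grip": -0.5}

```text
clock: 23.85
eef_pos: [0.5355, 0.131, 0.1486]
tool_rot: [-3.139, 0.0, 1.524]
wrist_force: [0.1, 0.1, -0.4]
width: 0.034
finger_force: 12.0
```

```bash
python3 -c "
from h import *
print(go(*bay(.093),.145,83.2)); s=sensors.get_state(); print(s['eef_pos'],s['width'])"
```

```text
(array([ 0.225, -0.032,  0.007]), array([-0.004,  0.   ,  0.092]))
[0.53547915 0.13104281 0.14864295] 0.033982235203856195
```

Request:
arm_command:
  steps:
    - {"linear": [0.06, -0.008, 0], "rotation": [0, 0, 0.03], "grip": -0.5}
    - {"linear": [0.13, -0.018, 0], "rotation": [0, 0, 0.06], "grip": -0.5}
    - {"linear": [0.185, -0.026, 0.007], "rotation": [0, 0, 0.08], "grip": -0.5}
    - {"linear": [0.215, -0.031, 0.007], "rotation": [0, 0, 0.092], "grip": -0.5}
    - {"linear": [0.223, -0.032, 0.007], "rotation": [0, 0, 0.092], "grip": -0.5}
    - {"linear": [0.223, -0.032, 0.007], "rotation": [0, 0, 0.092], "grip": -0.5}
    - {"linear": [0.223, -0.032, 0.007], "rotation": [0, 0, 0.092], "grip": -0.5}
    - {"linear": [0.223, -0.032, 0.007], "rotation": [0, 0, 0.092], "grip": -0.5}
    - {"linear": [0.223, -0.032, 0.007], "rotation": [0, 0, 0.092], "grip": -0.5}

```text
clock: 24.6
eef_pos: [0.5264, 0.2394, 0.1466]
tool_rot: [-3.141, -0.0, 1.452]
wrist_force: [-0.4, -0.1, -0.8]
width: 0.0348
finger_force: 12.0
```

```bash
python3 -c "
from h import *
print(go(*bay(.093),.0193,83.2)); s=sensors.get_state(); print(s['eef_pos'],s['width'])"
```

```text
(array([ 0.009, -0.004,  0.255]), array([-0., -0., -0.]))
[0.52642715 0.2394408  0.14663091] 0.03483127648388176
```

Request:
arm_command:
  steps:
    - {"linear": [0.006, -0.003, 0.03], "rotation": [0, 0, 0], "grip": -0.5}
    - {"linear": [0.006, -0.003, 0.08], "rotation": [0, 0, 0], "grip": -0.5}
    - {"linear": [0.006, -0.003, 0.14], "rotation": [0, 0, 0], "grip": -0.5}
    - {"linear": [0.006, -0.003, 0.2], "rotation": [0, 0, 0], "grip": -0.5}
    - {"linear": [0.006, -0.003, 0.23], "rotation": [0, 0, 0], "grip": -0.5}
    - {"linear": [0.006, -0.003, 0.246], "rotation": [0, 0, 0], "grip": -0.5}
    - {"linear": [0.006, -0.003, 0.251], "rotation": [0, 0, 0], "grip": -0.5}
    - {"linear": [0.006, -0.003, 0.253], "rotation": [0, 0, 0], "grip": -0.5}
    - {"linear": [0.006, -0.003, 0.254], "rotation": [0, 0, 0], "grip": -0.5}
    - {"linear": [0.006, -0.003, 0.254], "rotation": [0, 0, 0], "grip": -0.5}

```text
clock: 25.43
eef_pos: [0.5258, 0.2439, 0.0208]
tool_rot: [3.14, -0.001, 1.453]
wrist_force: [0.4, 0.2, -0.3]
width: 0.0342
finger_force: 12.0
```

Request:
arm_command:
  steps:
    - {"linear": [0, 0, 0.001], "rotation": [0, 0, 0], "grip": -0.5}
    - {"linear": [0, 0, 0.002], "rotation": [0, 0, 0], "grip": -0.5}
    - {"linear": [0, 0, 0.002], "rotation": [0, 0, 0], "grip": -0.5}
    - {"linear": [0, 0, 0.002], "rotation": [0, 0, 0], "grip": -0.5}

```text
clock: 25.77
eef_pos: [0.5251, 0.2438, 0.0189]
tool_rot: [3.141, -0.0, 1.453]
wrist_force: [-0.1, -0.4, -0.3]
width: 0.0342
finger_force: 12.0
```

Request:
arm_command:
  steps:
    - {"linear": [0, 0, 0.001], "rotation": [0, 0, 0], "grip": -0.5}
    - {"linear": [0, 0, 0.002], "rotation": [0, 0, 0], "grip": -0.5}
    - {"linear": [0, 0, 0.002], "rotation": [0, 0, 0], "grip": -0.5}
    - {"linear": [0, 0, 0.002], "rotation": [0, 0, 0], "grip": -0.5}

```text
clock: 26.1
eef_pos: [0.5253, 0.2439, 0.0182]
tool_rot: [3.141, -0.001, 1.453]
wrist_force: [-0.8, -0.1, 5.4]
width: 0.0339
finger_force: 12.0
```

Request:
arm_command:
  steps:
    - {"linear": [0, 0, 0], "rotation": [0, 0, 0], "grip": -0.1}
    - {"linear": [0, 0, 0], "rotation": [0, 0, 0], "grip": 0.1}
    - {"linear": [0, 0, 0], "rotation": [0, 0, 0], "grip": 0.3}
    - {"linear": [0, 0, 0], "rotation": [0, 0, 0], "grip": 0.4}
    - {"linear": [0, 0, -0.05], "rotation": [0, 0, 0], "grip": 0.4}
    - {"linear": [0, 0, -0.12], "rotation": [0, 0, 0], "grip": 0.4}
    - {"linear": [0, 0, -0.2], "rotation": [0, 0, 0], "grip": 0.4}
    - {"linear": [0, 0, -0.28], "rotation": [0, 0, 0], "grip": 0.4}
    - {"linear": [0, 0, -0.36], "rotation": [0, 0, 0], "grip": 0.4}
    - {"linear": [0, 0, -0.4], "rotation": [0, 0, 0], "grip": 0.4}

```text
clock: 26.93
eef_pos: [0.5262, 0.2441, 0.2227]
tool_rot: [3.137, -0.003, 1.453]
wrist_force: [0.0, 0.0, 0.1]
width: 0.0649
finger_force: 0.0
```

Request:
arm_command:
  steps:
    - {"linear": [0.08, 0, 0], "rotation": [0, 0, 0], "grip": 0.4}
    - {"linear": [0.16, 0, 0], "rotation": [0, 0, 0], "grip": 0.4}
    - {"linear": [0.24, 0, 0], "rotation": [0, 0, 0], "grip": 0.4}
    - {"linear": [0.3, 0, 0], "rotation": [0, 0, 0], "grip": 0.4}
    - {"linear": [0.3, 0, 0], "rotation": [0, 0, 0], "grip": 0.4}
    - {"linear": [0.3, 0, 0], "rotation": [0, 0, 0], "grip": 0.4}
    - {"linear": [0.3, 0, 0], "rotation": [0, 0, 0], "grip": 0.4}

```text
clock: 27.52
eef_pos: [0.5425, 0.3921, 0.2174]
tool_rot: [-3.141, 0.0, 1.453]
wrist_force: [-0.1, -0.3, 0.2]
width: 0.0653
finger_force: 0.0
```

```bash
python3 -c "
from h import *
t=imaging.camera('top')[:,:,::-1]; s=imaging.camera('side')[:,:,::-1]
c=np.zeros((600,800,3),np.uint8)
c[:300]=cv2.resize(t[210:330,130:450],(800,300)); c[300:,:600]=cv2.resize(s[160:300,180:460],(600,300)); cv2.imwrite('pics/fin.png',c)"
```

```text
(no output)
```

View pics/fin.png

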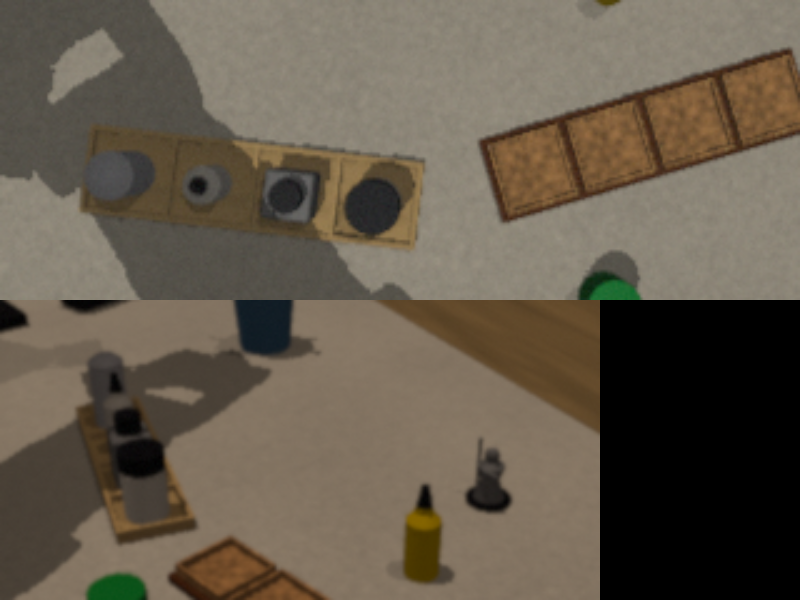

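In the final picture the tray reads, left to right, tin (110,175), dropper (203,185), square (288,195) and jar (373,205). All four stand upright, one to a bay. The cups are empty, and the figure and look-alikes are untouched.

```bash
python3 -c "
from bench import sign_off
print(sign_off())"
```

```text
the job is handed in; nothing more can be done
None
```

All four containers stand upright in the tray in reverse order (tin, dropper, square bottle, jar from left to right), the figure and look-alikes were left alone, and the job was handed in at about 28 s of robot time.

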